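Draw the carving jig's spring jaw open with its pin

TASK

Take the square-handled draw pin out of the tool block, put its steel shank right down through the eye at the front of the carving jig's draw bar while the jaw is still shut, then pull with the pin to open the spring jaw until its pointed tab is level with the pointed tab of the marker on the rail. Finish while still holding the pin and keeping the jaw at the mark; do not let go. Pull on the pin only, not on the jaw or its bar, and leave the marker and the two other tools in the block alone.

Things in the scene. Friction and masses are not known exactly. Their poses are not given: they have to be found in the camera images.
- pin_center (a point): centre of the draw pin's handle: plain square pale wood, 24 x 24 mm, 60 mm high, faces square to this point's x and y, z up. On the same axis below it a round steel shank, 10 mm across, 40 mm long, tapered end. 60 g, loose. It starts upright in one of the block's three holes, turned up to 0.3 rad from the block, handle bottom 50 mm above the bench; its neighbours stand along the row.
- pin_tip (a point): the lower end of the pin's steel shank, 70 mm below the handle's centre on its axis; z points up along the pin to the handle.
- block: the fixed wooden tool block, 60 x 210 mm, 50 mm high, origin at the centre of its underside; its y axis runs along the row of three holes, at y = -75, 0 and 75 mm. The holes are 15 mm wide and 44 mm deep.
- eye (a point): centre of the eye's upper rim: a vertical through hole 15 mm across in a level steel plate 44 x 44 x 10 mm, top 55 mm above the bench, only the bench below. It moves with the jaw. Its x axis points along the draw bar from eye to jaw; the jaw opens towards -x. A fixed guide, 64 mm high (screw heads to 67), begins 62 mm from the hole's centre on the +x side.
- jaw_index (a point): point of the small pointed metal tab (a 16 mm square set cornerwise) on top of the wooden jaw (110 mm wide, 68 mm high), at its +y end, 71 mm above the bench. Axes as the eye's.
- mark (a point): point of the like pointed tab of the marker, a small metal clip on the jig's side rail, beside the jaw's path and 71 mm above the bench. Axes as the eye's. The jaw is at the mark when jaw_index has the same x along the jig as this point; it lies 30 to 65 mm from the shut jaw's tab, towards -x of the jig.
- jaw (a joint): how far the jaw is drawn open, m: 0 shut against the fence, 0.085 at the stop. A spring draws it shut with about 3.6 N at 0 and 0.9 N more per 10 mm (plus 0.4 N of friction).
- gouge_center (a point): middle of the gouge standing in the same block, left alone: round, slightly swelling wooden handle 22 to 28 mm in diameter and 85 mm high, its top 135 mm above the bench.
- awl_center (a point): middle of the awl standing in the same block, left alone: short round wooden knob handle, 34 mm in diameter at the widest, 46 mm high, its top 96 mm above the bench.
Mind the look-alikes: they are no part of the job. Leave any orange, turquoise or yellow look-alike of the part that bears pin_center alone.

How it is judged (in metres and radians):
On the way, in this order (a step that is already met when the one before it is completed fails the run):
1. the pin's shank is down through the eye, the jaw still shut (z of pin_tip in the frame of eye below -0.018 m and horizontal distance between pin_tip and eye below 0.012 m and angle between pin_tip's own z axis and vertical below 0.35 rad and value of joint jaw below 0.015 m), for 0.1 s.
2. the jaw is drawn to the mark by the held pin (z of pin_tip in the frame of eye below -0.018 m and horizontal distance between pin_tip and eye below 0.012 m and angle between pin_tip's own z axis and vertical below 0.35 rad and x of jaw_index in the frame of mark between -0.005 and 0.005 m and contact force between the fingers and pin above 2 N and contact force between pin and jaw above 1.5 N and contact force between each of the arm, the fingers and jaw below 1 N), for 0.3 s.
At the end, for the whole second after the job is handed in: Jaw tab still and within 5 mm of the marker tab along the jig; pin within 20 deg of upright, tip 18 mm or more below the eye's top; fingers hold the pin (over 2 N), pin pulls the jaw (over 1.5 N), robot off jaw and bar (under 1 N); gouge and awl within 15 mm of their starts (all of step 2 and velocity of joint jaw between -0.01 and 0.01 m/s and distance of each of gouge_center, awl_center from where it was at the start of the episode below 0.015 m); the arm keeps its last pose, push and grip.
It fails at once if the marker is pushed along (over 3 mm) (distance of mark from where it was at the start of the episode above 0.003 m).
It fails at once if the gouge or the awl is disturbed (over 25 mm) (distance of any of gouge_center, awl_center from where it was at the start of the episode above 0.025 m).
It fails at once if the robot pulls or pushes the jaw or bar itself (over 15 N) (contact force between any of the arm, the fingers and jaw above 15 N).
It also fails if it takes over 45 s, if anything falls off the work surface, if the arm or the gripper's body presses on something with over 40 N, if the wrist force passes 120 N, or if a joint passes its speed limit or range.

ROBOT

A 6-joint arm with a two-finger parallel gripper is mounted at the origin on the work surface. World frame = base frame: x ahead of the robot, y to its left, z up, the work surface at z = 0. Lengths are in mm, angles in rad, forces in N, time in s.
With the tool pointing down it reaches from about 325 to 875 mm from the base axis. Payload 4.4 kg.
Tool frame: the origin (TCP) lies midway between the tips of the shut fingers; the grasp point (between the pads) lies 19 mm behind it; z points along the fingers, y is the line along which they close (so a half turn about z gives the same grasp; the last joint's range is limited). The gripper opens to 85 mm and grips with 20 to 120 N. Pads are 22 mm wide; open, the fingers measure 114 mm over their backs; the gripper's body (76 mm by 85 mm) begins 54 mm behind the grasp point. The pads swing forward as they close: fully open they stand 13 mm farther back than shut.
Start: joints at [-1.397, 0.207, 1.542, -0, 1.393, -0.15], TCP at [183.481, -544.942, 231.282] pointing down, gripper open.
Joint ranges: [-2.73, 2.73], [-0.86, 2.22], [0.23, 2.46], [-1.11, 4.25], [0.08, 2.63], [-2.82, 2.82]. Speed limits (rad/s): [2.79, 2.79, 3.14, 3.14, 3.14, 3.14].

INTERFACE

Orientations are given as a unit quaternion [w, x, y, z].
In Python, from rig import get_state, camera, calibration, sign_off, boxes_of gives the robot as it stands.
- The arm moves only by the tool step_arm, never from a script. Its argument "steps" is one flat list of numbers, 6 for each row, row after row: the shift along the tool's x, y, z in mm, then the turn, a rotation vector about the tool's x, y, z in rad. In form: [x, y, z, ax, ay, az, x, y, z, ax, ay, az, ...]. A call has exactly 10 rows; each row is the pose to reach, as a shift and turn from the pose commanded when the call began, along the tool's axes at that moment; what a row does not reach only later rows make up. A row lasts 1/8 s, in which the tool goes at most 62.5 mm and 10.7 degrees, less where a joint would pass 70% of its speed; a pose out of reach is approached as far as the arm can. A call with a gripper value outside its range is refused whole. "claw" is the opening, from -1 (shut) to 1 (fully open), set as the call begins (left out, the last holds). The fingers move at their own pace and stop on an object; the grip force is fixed at half the most. Time passes only in rows, so rows that repeat a pose let the fingers close, or fill a call up. It gives the time, the measured TCP pose, the force, the opening and the grip force at its end, in the units of the state.
- get_state(): the state, without advancing time (a new reading comes with each control period).
- camera(name): name is "scene" or "top" or "wrist"; returns (picture, depth): 400x640x3 uint8, blue, green, red; 400x640 float32, mm along the optical axis (not along the pixel's ray), 0 where there is no reading.
- calibration(name): a dict with "fx", "fy", "cx", "cy" (pixels), "rvec" (rotation vector, rad) and "tvec" (3), from world to camera coordinates, as OpenCV has them. Camera axes: x right, y down, z forward; pixel columns grow to the right and rows downward; lengths in mm; the calibration is good to about 2 mm. A picture is of the moment at which its call begins: read the wrist's pose just before it. calibration takes no time and is no camera call; for the wrist camera it gives the pose at the moment of the call.
- sign_off(): hands the job in; it is judged then, once.
Trained networks look in the newest picture that a camera, given by its name, has taken for a name from the list of things; names that differ only in an ending like _2 or _b are one class to them, and where a whole thing is asked for, a point or a joint stands for the part that bears it (a point fixed in the world has none). Each returns a list of dicts, best first, with "p" (0 to 1); they miss things now and then, are a little off and sometimes report something else, mostly with a low value. They report only what shows in the picture. A call takes as long as a camera call. They do not tell look-alikes from the thing itself.
- boxes_of(camera, thing): "location" ([row, column] as shares, 0 to 1, of the picture: columns of its width, rows of its height, amid what is visible of it).
The state is a dict: "time": time; "joint_positions": joint angles; "joint_velocities": joint speeds; "tau": joint torques, N m; "tcp_pos": TCP position; "tcp_rot": TCP orientation; "force": force on the tool from outside, world axes, zero at the start; "wrist_torque": the same for the moment, N m; "width": finger opening in mm; "finger_force": force on a finger pad.
Only numpy, scipy, OpenCV 4.12 (cv2) and the standard library are available. Lean on these libraries where they do the work, as an engineer would, in place of code of your own. Each camera call takes 0.05 s, during which the arm holds its last target. There are 200 camera calls.

## Working session

There is one attempt and no reset: what is moved stays moved. The work goes in short steps, Python scripts to look and compute and a tool call to move; the robot and the scene stay as the last step left them, time stands still between calls to the robot, and variables do not carry over. Pictures are saved under pics/ and viewed, at most 10 in all, crops included, and the job is handed in when it is done.

Besides the shell and the picture viewer there is one more tool, called after "Request:" as a command line: name --argument value ..., lists and objects as JSON in quotes. step_arm: Moves the arm, as the interface text tells. Its arguments: {"type":"object","properties":{"steps":{"type":"array"},"claw":{"type":"number"}},"required":["steps"]}

```bash
mkdir -p pics; ls; cat > h.py <<'E'
import numpy as np, cv2
from rig import *
from scipy.spatial.transform import Rotation as R
def cal(n):
    c=calibration(n); K=np.array([[c['fx'],0,c['cx']],[0,c['fy'],c['cy']],[0,0,1.]])
    return K,R.from_rotvec(np.ravel(c['rvec'])).as_matrix(),np.ravel(c['tvec'])
def ray(cl,u,v):
    K,r,t=cl; d=r.T@np.linalg.inv(K)@[u,v,1]; return -r.T@t,d
def atz(cl,u,v,z):
    o,d=ray(cl,u,v); return o+d*(z-o[2])/d[2]
def cloud(cl,dep):
    K,r,t=cl; v,u=np.mgrid[:dep.shape[0],:dep.shape[1]]
    p=np.stack([(u-K[0,2])/K[0,0]*dep,(v-K[1,2])/K[1,1]*dep,dep],-1)
    return (p-t)@r
def proj(cl,P):
    K,r,t=cl; q=(np.atleast_2d(P)@r.T+t)@K.T; return q[:,:2]/q[:,2:]
E
python3 - <<'E'
from h import *
names=["pin_center","block","eye","jaw_index","mark","gouge_center","awl_center","jaw"]
ims=[]
for n in ["top","scene"]:
    im,d=camera(n); cl=cal(n); np.savez(f"{n}.npz",im=im,d=d); C=cloud(cl,d)
    for t in names:
        try:
            for b in boxes_of(n,t)[:4]:
                r,c=b['location']; u,v=c*640,r*400; print(n,t,round(b['p'],2),round(u),round(v),C[min(int(v),399),min(int(u),639)].round())
        except Exception as e: print(n,t,e)
    cv2.imwrite(f"pics/{n}0.png",im)
print(get_state())
E
```

```text
pics
top pin_center 0.79 265 314 [389. 155. 100.]
top pin_center 0.71 302 200 [604.  84. 100.]
top pin_center 0.7 262 247 [513. 161. 111.]
top pin_center 0.64 305 245 [516.  77. 100.]
top block 0.68 231 252 [507. 224.  89.]
top eye 0.62 416 130 [ 755. -161.   56.]
top jaw_index 0.96 420 127 [ 774. -179.   16.]
top mark 0.41 261 245 [517. 161. 111.]
top mark 0.39 416 126 [ 766. -163.   50.]
top gouge_center 0.51 183 254 [503. 304. 129.]
top awl_center 0.77 224 251 [507. 235.  95.]
top jaw 0.86 420 127 [ 774. -179.   16.]
scene pin_center 0.68 401 210 [526. 172.  95.]
scene pin_center 0.67 334 229 [624.  91.  81.]
scene pin_center 0.67 415 183 [388. 142.  60.]
scene pin_center 0.65 360 196 [524.  86.  89.]
scene block 0.74 436 249 [537. 254.  50.]
scene eye 0.83 192 227 [ 749. -144.   53.]
scene jaw_index 0.56 195 226 [ 743. -145.   53.]
scene mark 0.68 221 238 [746. -73.  62.]
scene mark 0.49 482 234 [515. 313. 106.]
scene gouge_center 0.82 480 236 [515. 312.  99.]
scene awl_center 0.53 438 227 [521. 242.  86.]
scene jaw 0.59 193 227 [ 746. -146.   49.]
scene jaw 0.25 438 226 [519. 242.  90.]
{'time': 0.9, 'joint_positions': array([-1.39652430e+00,  2.06595530e-01,  1.54149899e+00,  1.85919666e-05,
        1.39353108e+00, -1.50530624e-01]), 'joint_velocities': array([0.0005886 , 0.00015405, 0.00076787, 0.00013733, 0.00141628,
       0.00014863]), 'tau': array([ 3.27209336e-04, -3.83040297e+01, -2.91977012e+01, -3.46745692e-04,
        6.84170554e-04,  9.85700183e-06]), 'tcp_pos': array([ 183.47207136, -544.93667177,  231.2846951 ]), 'tcp_rot': array([-1.65803768e-05,  9.86842128e-01,  1.61686779e-01,  8.95409951e-06]), 'force': array([-1.0702958 , -0.06686764,  0.21892247]), 'wrist_torque': array([ 0.02649884,  0.01612304, -0.01518429]), 'finger_force': 0.0, 'width': 85.30497955402356}
```

```bash
python3 - <<'E'
import cv2
a=cv2.imread('pics/top0.png')[60:360,140:500]; cv2.imwrite('pics/top1.png',cv2.resize(a,(720,600),interpolation=2))
a=cv2.imread('pics/scene0.png')[130:330,130:530]; cv2.imwrite('pics/scene1.png',cv2.resize(a,(800,400),interpolation=2))
E
```

```text
(no output)
```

View pics/top1.png

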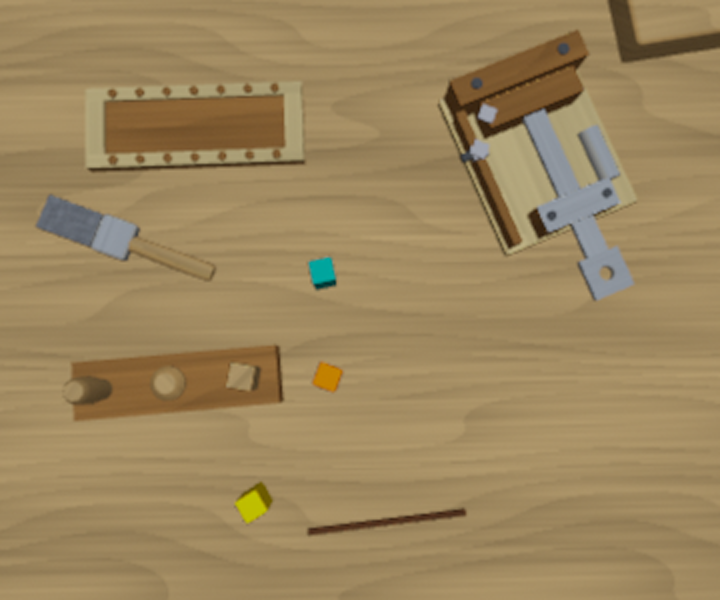

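View pics/scene1.png

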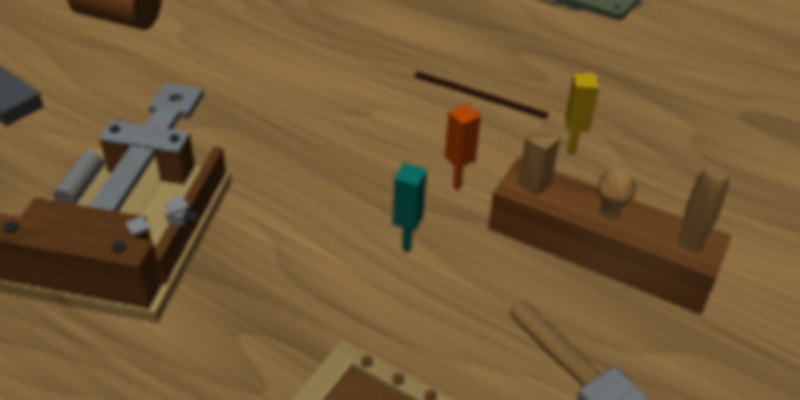

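The top view shows the pale square pin at the right end of the block (about pixel 260,248). The awl and gouge stand left of it, with coloured decoys around. The eye hole is at about (443,196), the jaw tab at (384,116) and the mark tab at (380,135). I'll go over the jig first for a close wrist view.

Request:
step_arm --steps '[483,-254,-90,0,0,-1.666,483,-254,-90,0,0,-1.666,483,-254,-90,0,0,-1.666,483,-254,-90,0,0,-1.666,483,-254,-90,0,0,-1.666,483,-254,-90,0,0,-1.666,483,-254,-90,0,0,-1.666,483,-254,-90,0,0,-1.666,483,-254,-90,0,0,-1.666,483,-254,-90,0,0,-1.666]'

```text
time: 2.15
tcp_pos: [562.4, -147.2, 322.0]
tcp_rot: [0.001, 0.542, 0.841, 0.001]
force: [-0.2, 0.2, 0.2]
width: 85.6
finger_force: 0.0
```

```bash
python3 - <<'E'
from h import *
cl=cal("wrist"); im,d=camera("wrist"); s=get_state(); print(s['tcp_pos'],s['tcp_rot'],s['joint_positions'],s['time'])
np.savez("w1.npz",im=im,d=d,K=cl[0],r=cl[1],t=cl[2]); cv2.imwrite("pics/w1.png",im)
C=cloud(cl,d)
print('cam',-cl[1].T@cl[2], cl[1][2])
for t in ["eye","jaw_index","mark","jaw"]:
    for b in boxes_of("wrist",t)[:3]:
        r,c=b['location']; u,v=c*640,r*400; print(t,round(b['p'],2),round(u),round(v),C[min(int(v),399),min(int(u),639)].round())
E
```

```text
[ 561.01724121 -148.75146092  321.42002384] [ 1.86201197e-04  5.43115157e-01  8.39658188e-01 -1.39785592e-04] [-4.08065465e-01  1.64018661e-01  1.40692476e+00 -3.37288205e-04
  1.57032817e+00 -8.30576240e-01] 2.2
cam [533.86243791 -84.23637066 463.93060779] [ 0.11381137 -0.24781923 -0.96209802]
eye 0.8 443 219 [ 774. -137.   54.]
jaw_index 0.65 439 221 [ 769. -143.   54.]
mark 0.74 448 175 [736. -77.  68.]
jaw 0.9 443 219 [ 775. -139.   55.]
```

View pics/w1.png

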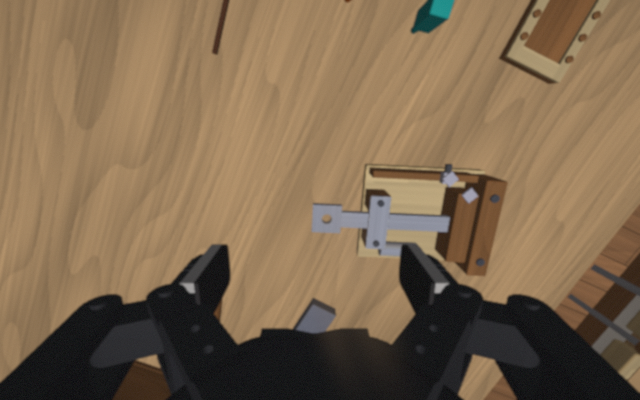

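The wrist view shows the jig side on: eye hole at about (325,218), jaw tab (470,195), marker tab (450,178).

```bash
python3 - <<'E'
from h import *
w=np.load("w1.npz"); W=(w['K'],w['r'],w['t']); T=cal("top"); tp=np.load("top.npz")
def cen(im,u,v,rad,kind):
    p=im[v-rad:v+rad+1,u-rad:u+rad+1].astype(float); g=p.mean(2)
    if kind=='tab': m=np.clip(g-0.75*g.max()+0,0,None)*(g>0.8*g.max())
    else:
        m=(p[...,2]>p[...,0]).astype(float)  # brown seen through the hole
    ys,xs=np.mgrid[v-rad:v+rad+1,u-rad:u+rad+1]
    return (m*xs).sum()/m.sum(),(m*ys).sum()/m.sum(),(m>0).sum()
for nm,im,cl,d,pts in [("wrist",w['im'],W,w['d'],[(326,218,6,'hole',55),(470,195,8,'tab',71),(450,178,8,'tab',71)]),("top",tp['im'],T,tp['d'],[(443,196,4,'hole',55),(384,116,5,'tab',71),(379,135,5,'tab',71)])]:
    C=cloud(cl,d)
    for u,v,rad,k,z in pts:
        a=cen(im,u,v,rad,k); print(nm,k,np.round(a,1),atz(cl,a[0],a[1],z).round(1),C[v,u].round(), C[v+5,u].round(),C[v,u+6].round())
# direction: bar edge via steel colour in wrist view
ws=w['im'].astype(int); C=cloud(W,w['d'])
m=(ws[...,0]>ws[...,2]+3)&(ws.mean(2)>110)&(C[...,2]>40)&(C[...,2]<75); m[:, :305]=0; m[:,455:]=0; m[:190]=0; m[265:]=0
P=C[m]; print(len(P))
s=(ws[...,0]>ws[...,2])&(ws.mean(2)>100); s[:,:300]=0;s[:,347:]=0;s[:190]=0;s[245:]=0
ys,xs=np.nonzero(s); print('plate px',cv2.minAreaRect(np.c_[xs,ys].astype(np.float32)))
ctr=np.array([atz(W,x,y,55) for x,y in zip(xs,ys)])[:,:2].astype(np.float32); print('plate',cv2.minAreaRect(ctr))
cv2.imwrite("pics/w1c.png",cv2.resize(w['im'][150:260,295:515],(800,400),interpolation=2))
E
```

```text
wrist hole [326.2 218.   82. ] [ 611.8 -210.4   55. ] [ 622. -227.    0.] [ 616. -219.   51.] [ 620. -207.   54.]
wrist tab [469.7 195.3 114. ] [780.9 -89.8  71. ] [781. -89.  71.] [786. -96.  70.] [789. -86.  71.]
wrist tab [450.3 180.  173. ] [743.8 -82.2  71. ] [742. -80.  70.] [747. -86.  69.] [751. -76.  69.]
top hole [442.5 196.1  43. ] [ 612.3 -210.6   55. ] [ 619. -230.   -0.] [ 602. -212.   54.] [ 612. -224.   57.]
top tab [383.4 116.2  53. ] [781.3 -90.   71. ] [516.  61. 870.] [772. -91.  69.] [ 782. -104.   70.]
top tab [380.3 133.8  78. ] [743.4 -82.   71. ] [741. -79.  69.] [736. -83.  49.] [ 756. -102.   18.]
2954
plate px ((329.0, 218.0), (26.0, 34.0), 90.0)
plate ((615.8846435546875, -208.81944274902344), (52.09380340576172, 41.8878059387207), 24.342042922973633)
```

View pics/w1c.png

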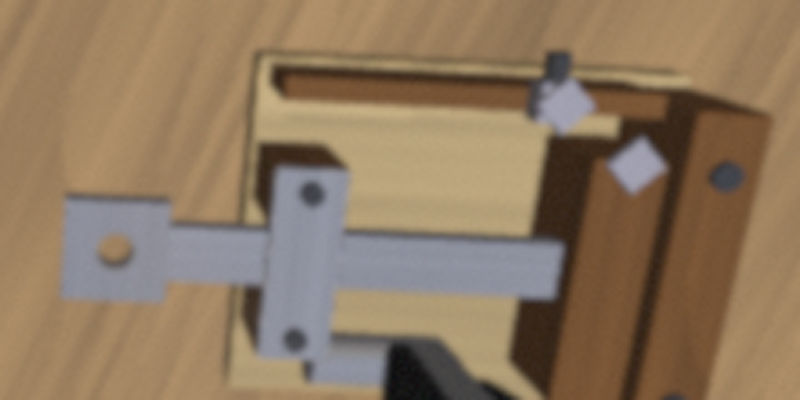

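The crop shows the plate with its hole centred at about (326.6,218.5), the jaw tab at (470.2,195.4) and the marker tab at (450.9,178.9). The jig's axis is about 24° and the travel about 31 mm. Now I'll go to look at the pin.

Request:
step_arm --steps '[240,54,61,0,0,0.423,240,54,61,0,0,0.423,240,54,61,0,0,0.423,240,54,61,0,0,0.423,240,54,61,0,0,0.423,240,54,61,0,0,0.423,240,54,61,0,0,0.423,240,54,61,0,0,0.423,240,54,61,0,0,0.423,240,54,61,0,0,0.423]'

```text
time: 3.65
tcp_pos: [511.8, 90.6, 260.3]
tcp_rot: [0.0, 0.708, 0.706, 0.0]
force: [0.3, -0.5, -0.6]
width: 85.4
finger_force: 0.0
```

```bash
python3 - <<'E'
from h import *
cl=cal("wrist"); im,d=camera("wrist"); s=get_state(); print(s['tcp_pos'],s['tcp_rot'],s['time'])
np.savez("w2.npz",im=im,d=d,K=cl[0],r=cl[1],t=cl[2]); C=cloud(cl,d)
print('cam',-cl[1].T@cl[2])
for t in ["pin_center","awl_center","block"]:
    for b in boxes_of("wrist",t)[:3]:
        r,c=b['location']; u,v=c*640,r*400; print(t,round(b['p'],2),round(u),round(v),C[min(int(v),399),min(int(u),639)].round())
X=C.reshape(-1,3)
m=(abs(C[...,0]-511)<35)&(abs(C[...,1]-162)<35)&(C[...,2]>104)&(C[...,2]<118)
ys,xs=np.nonzero(m); print(len(xs),C[m].mean(0),np.median(C[m][:,2]), cv2.minAreaRect(np.c_[xs,ys].astype(np.float32)),cv2.minAreaRect(C[m][:,:2].astype(np.float32)))
cx,cy=int(xs.mean()),int(ys.mean()); x0,y0=max(cx-80,0),max(cy-60,0); print(x0,y0)
cv2.imwrite("pics/w2c.png",cv2.resize(im[y0:y0+120,x0:x0+160],(800,600),interpolation=2))
E
```

```text
[511.73479572  90.74248878 260.3214031 ] [3.34930946e-05 7.08373901e-01 7.05837386e-01 2.01215590e-05] 3.7
cam [512.38693223 159.73700239 402.30710643]
pin_center 0.91 310 187 [507.  88. 100.]
pin_center 0.72 406 183 [610.  91. 100.]
pin_center 0.7 203 121 [398. 158. 100.]
awl_center 0.86 307 35 [506. 236.  95.]
block 0.89 313 75 [510. 208.  49.]
608 [512.29353187 163.57762206 109.21724378] 109.237550118169 ((314.2283020019531, 113.44905853271484), (24.326086044311523, 25.247529983520508), 10.61965560913086) ((512.3316040039062, 163.47755432128906), (23.9808406829834, 23.912702560424805), 78.99431610107422)
234 53
```

View pics/w2c.png

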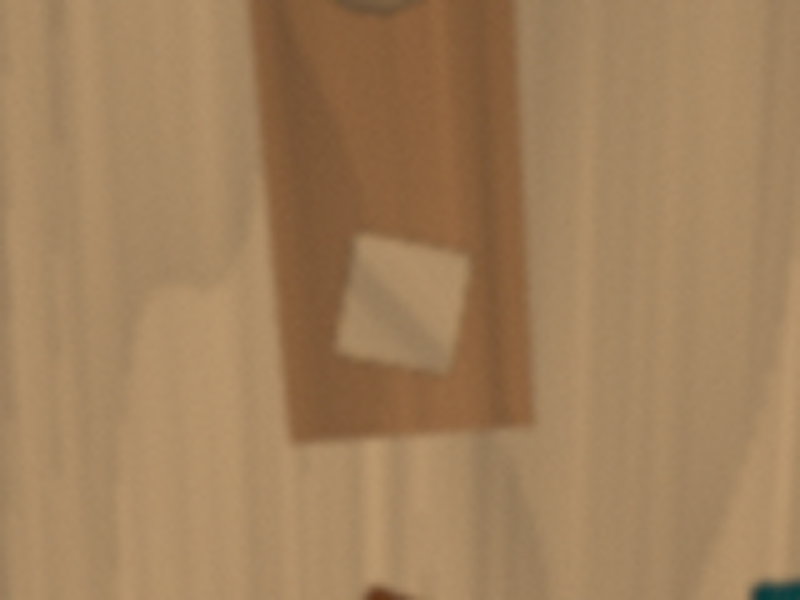

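The pin top's centre is at (512.3, 163.5), about z 110, and it is turned −11°. I'll move over it, turn and descend.

Request:
step_arm --steps '[40,0.3,0,0,0,0.188,72.8,0.3,0,0,0,0.188,72.8,0.3,20,0,0,0.188,72.8,0.3,50,0,0,0.188,72.8,0.3,90,0,0,0.188,72.8,0.3,130,0,0,0.188,72.8,0.3,165,0,0,0.188,72.8,0.3,190,0,0,0.188,72.8,0.3,198,0,0,0.188,72.8,0.3,198,0,0,0.188]' --claw 1

```text
time: 5.1
tcp_pos: [512.1, 164.0, 62.3]
tcp_rot: [-0.0, 0.771, 0.637, -0.0]
force: [1.1, -0.3, 0.5]
width: 85.1
finger_force: 0.0
```

Request:
step_arm --steps '[0,0,0,0,0,0,0,0,0,0,0,0,0,0,0,0,0,0,0,0,0,0,0,0,0,0,0,0,0,0,0,0,0,0,0,0,0,0,0,0,0,0,0,0,0,0,0,0,0,0,0,0,0,0,0,0,0,0,0,0]' --claw -1

```text
time: 6.35
tcp_pos: [512.7, 164.0, 63.0]
tcp_rot: [0.0, 0.771, 0.636, 0.001]
force: [-0.3, -0.2, 4.7]
width: 23.3
finger_force: 59.1
```

Request:
step_arm --steps '[0,0,-30,0,0,0,0,0,-75,0,0,0,0,0,-115,0,0,0,-50,24,-130,0,0,-0.09,-100,49,-130,0,0,-0.18,-150,73,-130,0,0,-0.27,-200,97,-130,0,0,-0.36,-250,121,-130,0,0,-0.45,-300,146,-130,0,0,-0.54,-350,170,-130,0,0,-0.616]'

```text
time: 7.6
tcp_pos: [612.3, -213.6, 191.1]
tcp_rot: [-0.001, 0.541, 0.841, 0.0]
force: [0.9, 0.2, -0.9]
width: 23.6
finger_force: 60.3
```

```bash
python3 - <<'E'
from h import *
out=[]
for i,n in enumerate(["wrist","top","scene"]):
    cl=cal(n); im,d=camera(n); np.savez(f"{n}3.npz",im=im,d=d,K=cl[0],r=cl[1],t=cl[2])
    s=get_state(); print(s['tcp_pos'],s['tcp_rot'],s['time'],s['width'])
    u,v=proj(cl,[612,-211,100])[0]; print(n,u,v)
    x0=int(np.clip(u-65,0,510)); y0=int(np.clip(v-65,0,270)); print(x0,y0)
    out.append(cv2.resize(im[y0:y0+130,x0:x0+130],(390,390),interpolation=2))
cv2.imwrite("pics/p3.png",np.hstack(out[:2])); cv2.imwrite("pics/p3s.png",out[2])
E
```

```text
[ 613.41293605 -221.69094386  191.11008714] [ 0.00213965  0.54254039  0.8400236  -0.00238786] 7.65 22.9519329064843
wrist 315.03734386122426 199.2392663126018
250 134
[ 612.64395908 -217.97542032  190.95261364] [ 4.52651599e-04  5.44262294e-01  8.38914270e-01 -1.09458629e-03] 7.7 23.576779234879716
top 450.0690814257222 193.4989924135322
385 128
[ 612.0967753  -214.83304158  190.74778349] [-8.63239872e-04  5.43935117e-01  8.39126808e-01 -2.09020166e-04] 7.75 23.2791976299006
scene 215.0026613740192 160.75675128565155
150 95
```

View pics/p3.png

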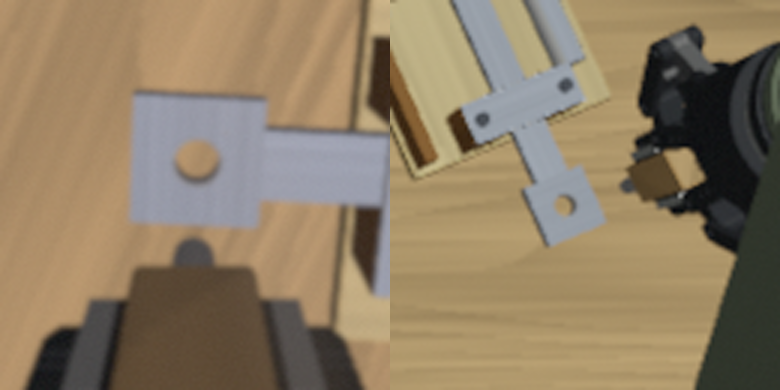

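View pics/p3s.png

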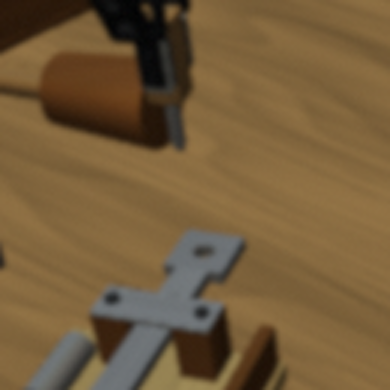

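The wrist crop shows the hole at about (315.7,187) and the shank's end at about (315,213). The arm was still swaying when this was taken, so I'll descend a bit, settle and measure again.

Request:
step_arm --steps '[0,0,15,0,0,0,0,0,30,0,0,0,0,0,40,0,0,0,0,0,40,0,0,0,0,0,40,0,0,0,0,0,40,0,0,0,0,0,40,0,0,0,0,0,40,0,0,0,0,0,40,0,0,0,0,0,40,0,0,0]'

```text
time: 9.0
tcp_pos: [612.6, -212.1, 152.3]
tcp_rot: [-0.0, 0.542, 0.84, -0.0]
force: [0.0, 0.0, -1.2]
width: 23.2
finger_force: 60.3
```

```bash
python3 - <<'E'
from h import *
s=get_state(); cl=cal("wrist"); im,d=camera("wrist"); np.savez("w4.npz",im=im,d=d,K=cl[0],r=cl[1],t=cl[2])
print(s['tcp_pos'],s['tcp_rot'],s['time'],s['width'])
q=s['tcp_rot']; M=R.from_quat([q[1],q[2],q[3],q[0]]).as_matrix()
print("cam in tool",M.T@(-cl[1].T@cl[2]-s['tcp_pos']))
tip=s['tcp_pos']+M@[0,0,53]; print('pred tip',tip, proj(cl,tip)); print('eye pred',proj(cl,[612.8,-212,55]))
for z in (110-10,):pass
u,v=proj(cl,[612.8,-212,55])[0]; x0,y0=int(u-50),int(v-35); print(x0,y0)
cv2.imwrite("pics/p4.png",cv2.resize(im[y0:y0+75,x0:x0+100],(800,600),interpolation=2))
E
```

```text
[ 612.57462658 -212.05322516  152.25612952] [-1.90911831e-05  5.42072855e-01  8.40331494e-01 -1.36653783e-05] 9.0 23.232215401975136
cam in tool [  68.99099409    0.26710283 -141.98045809]
pred tip [ 612.57214083 -212.05334543   99.25612958] [[313.95387723 216.76796433]]
eye pred [[314.27762052 199.86359317]]
264 164
```

View pics/p4.png

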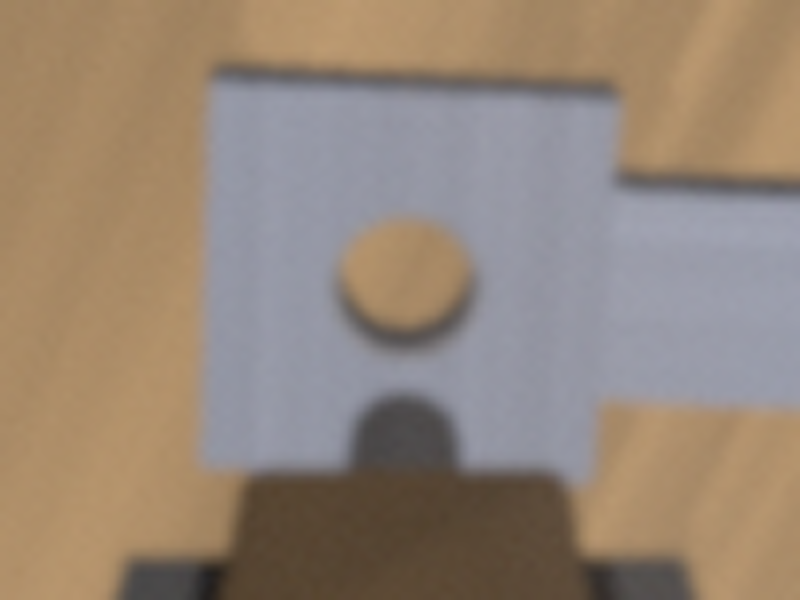

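The hole's rim is centred at about (314.4,198.7) and the shank end is in line with it. It needs about +0.9 mm along tool x. I'll descend with that.

Request:
step_arm --steps '[0.9,0,10,0,0,0,0.9,0,20,0,0,0,0.9,0,30,0,0,0,0.9,0,36,0,0,0,0.9,0,40,0,0,0,0.9,0,44,0,0,0,0.9,0,48,0,0,0,0.9,0,52,0,0,0,0.9,0,56,0,0,0,0.9,0,56,0,0,0]'

```text
time: 10.3
tcp_pos: [611.9, -211.0, 95.8]
tcp_rot: [-0.0, 0.542, 0.84, -0.0]
force: [0.1, 0.5, -1.7]
width: 23.5
finger_force: 60.3
```

```bash
python3 - <<'E'
from h import *
w=np.load("w1.npz"); W=(w['K'],w['r'],w['t'])
def c(x,y): return atz(W,295+x/3.636-.36,150+y/3.636-.36,71 if 0 else 54)
for a,b in [((170,222),(560,240)),((165,283),(560,300))]:
    v=c(*b)-c(*a); print(np.degrees(np.arctan2(v[1],v[0])))
j=atz(W,295+637/3.636-.36,150+165/3.636-.36,71); m=atz(W,295+567/3.636-.36,150+105/3.636-.36,71); print(j,m)
for g in (21,22,23,24): 
    a=np.radians(g); print(g,(m-j)[:2]@[np.cos(a),np.sin(a)])
s=get_state(); print(s['tcp_pos'],s['force'],s['time'])
E
```

```text
21.57194449917833
21.70896452361584
[780.80020069 -89.40087303  71.        ] [742.97692397 -80.16206263  71.        ]
21 -32.00017726862329
22 -31.60821220653229
23 -31.206618976807558
24 -30.795519908637175
[ 611.90871665 -211.03927167   95.7606866 ] [ 0.06087305  0.4831367  -1.68408857] 10.3
```

Request:
step_arm --steps '[0,0,4,0,0,0,0,0,8,0,0,0,0,0,12,0,0,0,0,0,17,0,0,0,0,0,17,0,0,0,0,0,17,0,0,0,0,0,17,0,0,0,0,0,17,0,0,0,0,0,17,0,0,0,0,0,17,0,0,0]'

```text
time: 11.55
tcp_pos: [612.2, -211.2, 79.3]
tcp_rot: [0.0, 0.542, 0.84, 0.0]
force: [-0.6, 0.4, -1.0]
width: 23.5
finger_force: 60.3
```

Request:
step_arm --steps '[0.1,-3,0,0,0,0,0.2,-6,0,0,0,0,0.4,-9,0,0,0,0,0.5,-12,0,0,0,0,0.6,-15,0,0,0,0,0.7,-18,0,0,0,0,0.9,-21,0,0,0,0,1.0,-24,0,0,0,0,1.1,-26,0,0,0,0,1.1,-26,0,0,0,0]'

```text
time: 12.8
tcp_pos: [588.4, -220.7, 79.4]
tcp_rot: [0.0, 0.542, 0.84, 0.001]
force: [4.9, 2.2, -1.2]
width: 23.3
finger_force: 59.9
```

```bash
python3 - <<'E'
from h import *
out=[]
for n in ["top","wrist"]:
    cl=cal(n); im,d=camera(n); np.savez(f"{n}5.npz",im=im,d=d,K=cl[0],r=cl[1],t=cl[2])
    u,v=proj(cl,[755,-88,71])[0]; x0=int(np.clip(u-32,0,575)); y0=int(np.clip(v-32,0,335)); print(n,u,v,x0,y0)
    out.append(cv2.resize(im[y0:y0+65,x0:x0+65],(390,390),interpolation=2))
cv2.imwrite("pics/p5.png",np.hstack(out)); s=get_state(); print(s['tcp_pos'],s['force'],s['time'])
E
```

```text
top 382.9566544463355 128.40795409576506 350 96
wrist 708.1814320147644 150.68405303518537 575 118
[ 588.44189236 -220.7413358    79.42223138] [ 5.00501755  1.91640964 -3.0757873 ] 12.9
```

View pics/p5.png

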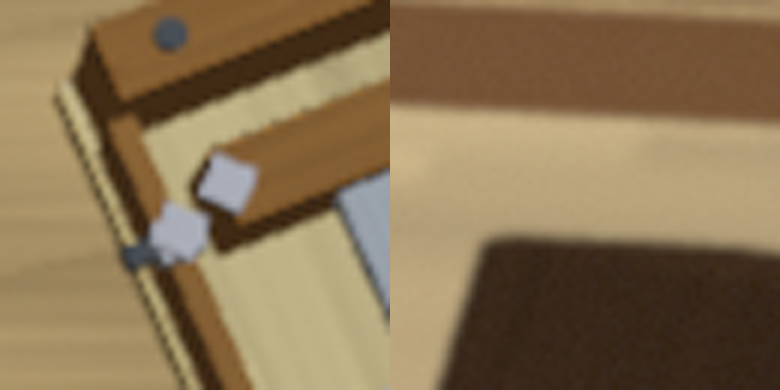

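The pin is pulling the jaw. The top crop shows the jaw tab at (227,183) and the marker tab at (180,233) in the crop. I'll work out the rest of the travel.

```bash
python3 - <<'E'
from h import *
T=cal("top")
w=np.load("top5.npz")['im'][96:161,350:415]; g=cv2.resize(w,None,fx=8,fy=8,interpolation=cv2.INTER_CUBIC).astype(int)
m=((g[...,0]>g[...,2]-5)&(g.mean(2)>140)).astype(np.uint8)
n,l,st,ce=cv2.connectedComponentsWithStats(m)
P=[]
for i in range(1,n):
    if st[i,4]>800:
        u,v=350+(ce[i]+.5)/8-.5+[0,-0] if 0 else (np.array([350,96])+(ce[i]+.5)/8-.5)
        p=atz(T,u,v,71); P.append(p); print(st[i],u,v,p)
def c(x,y): return atz(T,350+x/6-.42,96+y/6-.42,71)
j,mk=c(227,183),c(180,233); print(j,mk)
for gdeg in (21,22,23):
    a=np.radians(gdeg); print(gdeg,(mk-j)[:2]@[np.cos(a),np.sin(a)])
    for p in P: print('   ',p[:2]@[np.cos(a),np.sin(a)])
E
```

```text
[ 267  209   72   71 3271] 387.54197875267505 126.03020865178844 [760.00616607 -97.81802556  71.        ]
[ 458  233   62  169 5670] 411.76774691358025 132.90579805996472 [ 744.57057875 -148.07619804   71.        ]
[ 203  274   72   75 3827] 379.5061569114189 134.4257741050431 [742.15732836 -80.30005142  71.        ]
[759.90207598 -97.54370966  71.        ] [742.18206346 -80.45559017  71.        ]
21 -10.419222501740064
    674.4720354147582
    642.0507550024931
    664.0865903645166
22 -10.028387280311422
    668.022169224721
    634.8834990926267
    658.0353636921686
23 -9.63449731497003
    661.3688170106616
    627.522851518682
    651.7836930735083
```

Request:
step_arm --steps '[0.1,-2,0,0,0,0,0.2,-4,0,0,0,0,0.3,-6,0,0,0,0,0.4,-8,0,0,0,0,0.5,-10.2,0,0,0,0,0.5,-10.2,0,0,0,0,0.5,-10.2,0,0,0,0,0.5,-10.2,0,0,0,0,0.5,-10.2,0,0,0,0,0.5,-10.2,0,0,0,0]'

```text
time: 14.15
tcp_pos: [579.3, -224.3, 79.4]
tcp_rot: [0.001, 0.542, 0.84, 0.001]
force: [5.7, 1.7, -3.8]
width: 23.6
finger_force: 59.8
```

```bash
python3 - <<'E'
from h import *
T=cal("top"); im,d=camera("top")
w=im[96:161,350:415]; g=cv2.resize(w,None,fx=8,fy=8,interpolation=cv2.INTER_CUBIC).astype(int)
m=((g[...,0]>g[...,2]-5)&(g.mean(2)>140)).astype(np.uint8)
n,l,st,ce=cv2.connectedComponentsWithStats(m)
for i in range(1,n):
    if st[i,4]>800:
        u,v=(np.array([350,96])+(ce[i]+.5)/8-.5); p=atz(T,u,v,71)
        print(st[i],u,v,p,[round(p[0]*np.cos(a)+p[1]*np.sin(a),1) for a in np.radians([21,22,23])])
t=cv2.resize(im[96:161,350:415],(390,390),interpolation=2)
ims,_=camera("scene"); S=cal("scene"); 
u,v=proj(S,[680,-150,60])[0]; x0=int(np.clip(u-65,0,510)); y0=int(np.clip(v-65,0,270))
cv2.imwrite("pics/p6.png",np.hstack([t,cv2.resize(ims[y0:y0+130,x0:x0+130],(390,390),interpolation=2)]))
s=get_state(); print(s['tcp_pos'],s['force'],s['joint_velocities'].round(4),s['time'],s['width'],s['finger_force'])
E
```

```text
[ 282  244   73   70 3287] 389.4309590812291 130.22431168238515 [ 750.92220363 -101.43557816   71.        ] [np.float64(664.7), np.float64(658.2), np.float64(651.6)]
[ 471  273   49  129 3390] 412.3681784660767 135.92540560471977 [ 738.07035082 -149.03890624   71.        ] [np.float64(635.6), np.float64(628.5), np.float64(621.2)]
[ 203  274   72   75 3803] 379.50182421772286 134.42221601367342 [742.16507413 -80.29125357  71.        ] [np.float64(664.1), np.float64(658.0), np.float64(651.8)]
[ 579.31287285 -224.36684718   79.44085431] [ 5.77833362  2.15440024 -3.85238207] [-0.0019  0.0017 -0.0008 -0.0001  0.0014  0.0005] 14.25 23.020681593687023 59.84352350234985
```

View pics/p6.png

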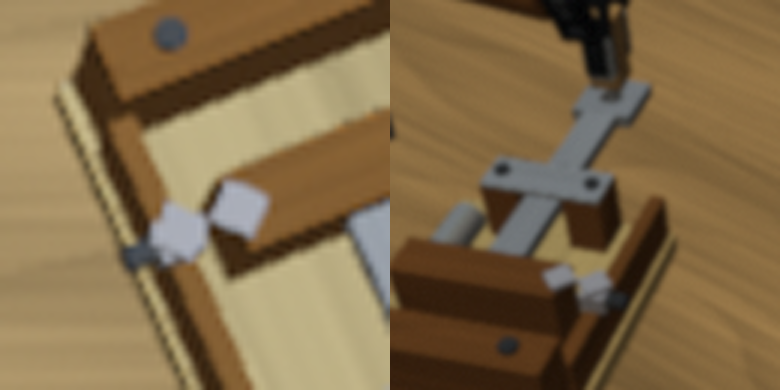

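The jaw tab is level with the marker tab to within about 1 mm, and the pin is deep in the eye, held at 60 N, pulling about 6 N and still. I'll hand in.

```bash
python3 -c "
from rig import *
print(sign_off())"
```

```text
the job is handed in; nothing more can be done
None
```

The job is handed in: the draw pin is still gripped with its shank about 29 mm down through the eye, holding the jaw tab within about 1 mm of the marker tab by my camera measurement; the judge returned no verdict.

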